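# Reverse a cuvette-strip carrier and push it home under the reader head

### The arm

A 6-joint arm with a two-finger parallel gripper is mounted at the origin on a cart in front of the work surface, level with it; the furniture and walls round the work are solid. World frame = base frame: x ahead of the robot, y to its left, z up, the work surface at z = 0. Lengths are in m, angles in rad, forces in N, time in s.
With the tool pointing down it reaches from about 0.3 to 0.825 m from the base axis. Payload 5.4 kg.
Tool frame: the origin (TCP) lies at the very end of the fingers, on their centre line; the grasp point (between the pads) lies 19 mm behind it; z points along the fingers, x is the direction in which the jaws open and shut, and the axes are right-handed (so a half turn about z gives the same grasp; the last joint's range is limited). The gripper opens to 92 mm and grips with 3 to 60 N. Pads are 20 mm wide; open, the fingers measure 128 mm over their backs; the gripper's body (75 mm by 189 mm) begins 69 mm behind the grasp point.
Start: joints at [1.094, 0.158, 1.597, -0, 1.386, -0.21], TCP at [0.152, 0.555, 0.215] pointing down, gripper open.
Joint ranges: [-2.91, 2.91], [-0.94, 2.29], [0.18, 2.7], [-1.29, 4.43], [0.17, 2.64], [-3, 3]. Speed limits (rad/s): [2.57, 2.57, 3.14, 3.14, 3.14, 3.14].

### API

Orientations are given as a rotation vector (axis times angle).
In Python, from workcell import bot gives the robot as it stands. Calls block until the motion is done:
- bot.goto(position, orientation): joint-space move of the TCP to a pose.
- bot.line_to(position, rot=None, max_speed=0.15): straight line of the TCP; rot=None keeps the orientation; max_speed is the mean speed in m/s.
- bot.set_joints(angles): joint-space move.
- bot.set_gripper(opening, newtons=None): opening from 0.0 (shut) to 1.0 (fully open); newtons is the grip in N (None keeps the last); returns when the fingers have stopped.
- bot.hold(seconds).
- bot.inverse_kinematics(position, orientation): joint angles nearest the present ones, or None.
- bot.read_camera(name): name is "scene" or "side" or "wrist"; returns a dict with "pixels" (400x640x3 uint8, blue, green, red), "fx", "fy", "cx", "cy" (pixels), "R" (3x3) and "t" (3): a world point X has camera coordinates R X + t. Camera axes: x right, y down, z forward; pixel columns grow to the right and rows downward; lengths in m; the calibration is good to about 2 mm. A picture is of the moment at which its call begins. There is no depth.
A pose or a line that the arm cannot do raises bot.MotionError and nothing moves.
- bot.job_done(): hands the job in, once; it reports no verdict.
Readings, each from a call of its own:
- bot.current_clock(): time.
- bot.current_joints(): joint angles.
- bot.current_joint_vel(): joint speeds.
- bot.current_effort(): joint torques, N m.
- bot.current_ee_pos(): TCP position.
- bot.current_tool_rot(): TCP orientation.
- bot.current_contact_force(): force on the tool from outside, world axes, zero at the start.
- bot.current_ft_torque(): the same for the moment, N m.
- bot.current_opening(): opening from 0.0 (shut) to 1.0 (fully open).
Only numpy, scipy, OpenCV 4.12 (cv2) and the standard library are available. Lean on these libraries where they do the work, as an engineer would, in place of code of your own. Each camera call takes 0.05 s, during which the arm holds its last target.

### The job

The black strip carrier has been laid on the strip reader's loading track back to front. Lift it off, turn it end for end so that its narrow tongue leads, set it back on the track and let go; then push it from behind, under the reader's head, until it is fully home against the stop inside. Push gently at the end rather than ramming it, do not knock the reader, and leave the bottle, the vial and the label roll as they stand.

Things in the scene. Friction and masses are not known exactly. Their poses are not given: they have to be found in the camera images.
- reader: Fixed bench-top strip reader. Origin on the bench top under the middle of the tunnel mouth; x = push direction into the tunnel, z up. Base 400 x 110 mm (x -212 to 187 mm). White head x 0 to 100 mm, y +-65 mm, top z = 125 mm, front face upright at x = 0; behind it a closed cover, 53 mm high, to x = 187 mm, hides the tunnel's end. The carrier comes home tongue first only.
- track (a point): Middle of the flat bright loading track before the tunnel (reader x = -115 mm, z = 12 mm, the level of the track and of the tunnel's floor). Track open at both sides for reader x from -212 to -47 mm; from there low flared steel lead-in rails, tops 5 mm above the track, narrow from +-33 mm to +-18.5 mm at the mouth.
- mouth (a point): Tunnel mouth: middle of its floor, in the plane of the head's front face. Tunnel 37 mm wide, roof 23 mm above the floor. The head rises 113 mm above this floor right at the mouth, so an upright gripper body strikes it before the carrier is home: lean the tool back, tips leading.
- shoe_point (a point): Place in the tunnel's +y wall (reader x = 50 mm), unseen: a rounded spring shoe presses here on the passing carrier. The carrier's shoulders meet it when its origin is near reader x = 0 (a bump of about 5 to 10 N); from then on pushing takes about 4 to 8 N and the carrier stays where it is left. This drag is not the stop.
- carrier: Loose black strip carrier, 150 x 34 mm, 0.16 to 0.26 kg. Origin: middle of its underside; +x to the tongue, z up. Body 14 mm high with straight sides, to be gripped across its 34 mm width near the middle; a white strip of 8 cuvettes is fixed in it (top at 19 mm). It starts on the track with the tongue away from the head, origin 113 to 133 mm before the mouth.
- tongue_end (a point): Front end of the carrier's tongue (carrier x = +75 mm, 5 mm above its underside). Tongue 18 mm wide, 10 mm high, 22 mm long, rounded shoulders behind it. The stop it must reach is hidden in the tunnel and was set beforehand to a depth that differs from start to start: somewhere from 124 to 140 mm beyond the mouth. It is felt as a hard rise above the drag; 15 to 20 N in all is plenty.
- thumb_face (a point): Middle of the rear face of the carrier's thumb plate (carrier x = -75 mm, 17 mm above its underside): an upright flat plate 34 mm wide, 34 mm high, 4 mm thick, square to carrier x, to be pushed from behind. Too tall for the tunnel; once home it stands 10 to 26 mm outside the mouth.
- home_switch (a joint): Spring plunger in the stop inside the tunnel, unseen: 0 m = free, 0.005 m = pressed flush by the carrier's tongue, i.e. the carrier is fully home (about 1 N).
- bottle: Small white reagent bottle, 35 x 58 x 78 mm, upright on the bench beside the loading track on the robot's side. Origin: centre of its underside. To be left alone.
- vial: Small brown calibrator vial, 22 mm diameter, 45 mm high, upright on the bench near the outer end of the loading track. Origin: centre of its underside. To be left alone.
- label_roll: Roll of labels lying flat, 58 mm diameter, 28 mm high, on the bench beyond the outer end of the loading track. Origin: centre of its underside. To be left alone.

How it is judged:
By the outcome, as a careful person would: the job done as asked, in the order asked, and still so for the second after the job is handed in, with the robot touching nothing.
It also fails if it takes over 64 s, if anything falls off the work surface, if the arm or the gripper's body presses on something with over 40 N, if the wrist force passes 120 N, or if a joint passes its speed limit or range.

## Working session

There is one attempt and no reset: what is moved stays moved. The work goes in short steps, each a Python script; the robot and the scene stay as the last script left them, time stands still between calls to the robot, and variables do not carry over. Pictures are saved under pics/ and viewed, and the job is handed in when it is done.

```bash
ls; mkdir -p pics; python3 - <<'E'
from workcell import bot
import cv2,numpy as np
print(bot.current_clock())
for n in ["scene","side","wrist"]:
    c=bot.read_camera(n); cv2.imwrite(f"pics/{n}0.png",c["pixels"]); 
    np.savez(f"{n}0.npz",**c)
    print(n,c["fx"],c["cx"],c["cy"],np.round(-np.array(c["R"]).T@c["t"],3),np.round(c["R"],3).tolist())
print(bot.current_tool_rot(),bot.current_contact_force())
E
```

```text
pics
0.0
scene 503.6717054403847 322.08999825651404 187.98233067137514 [-0.129 -0.094  1.112] [[0.324, -0.946, 0.005], [-0.819, -0.283, -0.499], [0.473, 0.157, -0.867]]
side 429.11930913135626 319.91646824722835 196.97978761525184 [0.485 0.829 0.539] [[-0.998, 0.058, -0.015], [0.044, 0.557, -0.83], [-0.039, -0.829, -0.558]]
wrist 352.80188174349036 323.0946720987328 202.68023965021845 [0.089 0.572 0.384] [[0.263, 0.965, -0.001], [0.937, -0.255, 0.237], [0.229, -0.064, -0.971]]
[ 2.49667192e+00  1.90585486e+00 -2.07386084e-03] [ 0.2372856   1.14090537 -0.34954489]
```

View pics/scene0.png

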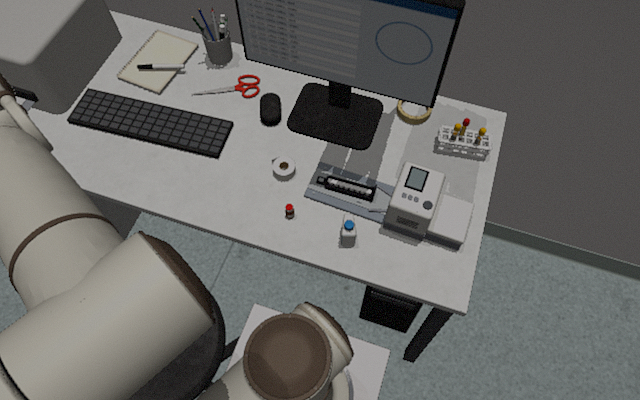

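View pics/side0.png

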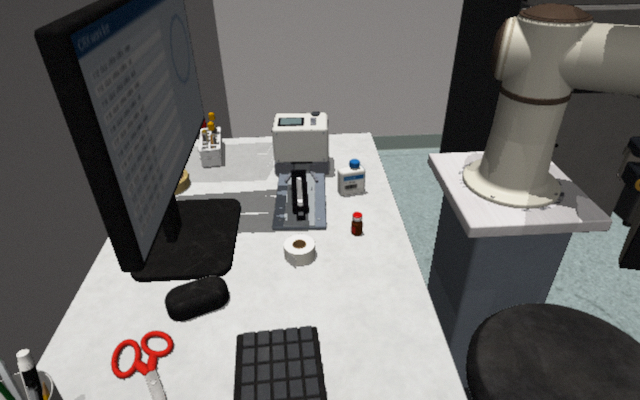

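View pics/wrist0.png

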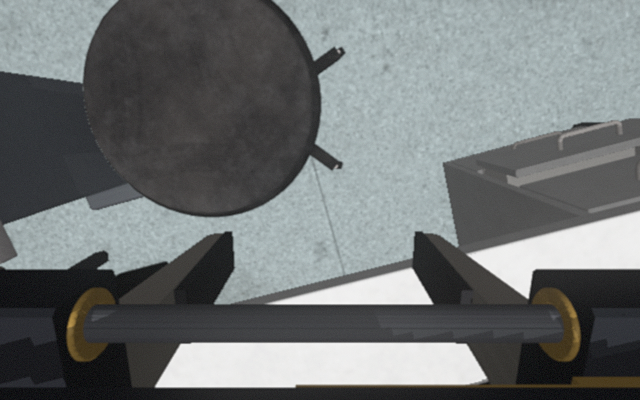

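The scene and side views show the reader to the robot's right, with its push direction roughly along world -y. The carrier is on the track. I'll enlarge both views for pixel picks.

```bash
python3 - <<'E'
import cv2
a=cv2.imread("pics/scene0.png")[150:250,270:480]
b=cv2.imread("pics/side0.png")[100:270,250:410]
cv2.imwrite("pics/scene0c.png",cv2.resize(a,None,fx=3.8,fy=3.8,interpolation=cv2.INTER_CUBIC))
cv2.imwrite("pics/side0c.png",cv2.resize(b,None,fx=3.5,fy=3.5,interpolation=cv2.INTER_CUBIC))
E
```

```text
(no output)
```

View pics/scene0c.png

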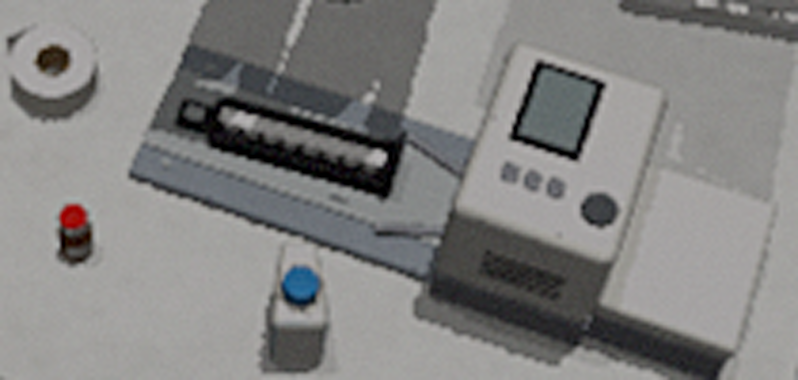

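View pics/side0c.png

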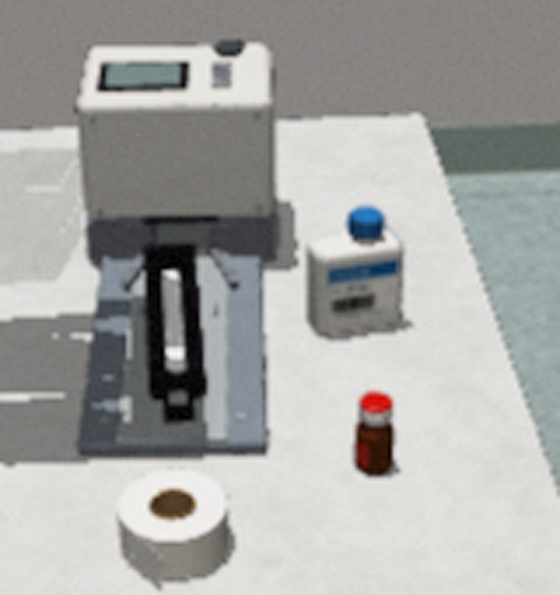

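```bash
cat > h.py <<'E'
import numpy as np, cv2
from scipy.optimize import least_squares
from scipy.spatial.transform import Rotation as Ro
def load(n):
    return dict(np.load(n+".npz"))
def proj(c,X):
    p=np.asarray(X)@c["R"].T+c["t"]
    return np.stack([c["fx"]*p[...,0]/p[...,2]+c["cx"],c["fy"]*p[...,1]/p[...,2]+c["cy"]],-1)
def w(pose,P):
    x,y,a=pose; P=np.asarray(P,float); c,s=np.cos(a),np.sin(a)
    return np.stack([x+c*P[:,0]-s*P[:,1],y+s*P[:,0]+c*P[:,1],P[:,2]],-1)
def crop(uv,s,off): return (np.asarray(uv,float)+.5)/s-.5+np.array(off)
def fit(obs,x0):
    # obs: list of (cam, P(m), px)
    f=lambda q: np.concatenate([(proj(c,w(q,P))-px).ravel() for c,P,px in obs])
    r=least_squares(f,x0,loss="soft_l1",f_scale=1.0); return r.x,f(r.x).reshape(-1,2)
def ray(c,px,z):
    d=c["R"].T@np.array([(px[0]-c["cx"])/c["fx"],(px[1]-c["cy"])/c["fy"],1]); o=-c["R"].T@c["t"]
    return o+d*(z-o[2])/d[2]
E
python3 - <<'E'
from h import *
sc,sd=load("scene0"),load("side0")
S=lambda u:crop(u,3.8,(270,150)); D=lambda u:crop(u,3.5,(250,100))
m=1e-3
obs=[(sc,np.array([[0,65,125],[100,65,125],[0,-65,125],[100,-65,125]])*m,S([[519,42],[663,92],[455,205],[607,262]])),
(sd,np.array([[0,65,125],[0,-65,125],[100,65,125],[100,-65,125],[-212,55,0],[-212,-55,0]])*m,D([[80,107],[272,107],[92,45],[268,42],[80,454],[267,452]]))]
q,r=fit(obs,[0.5,-0.05,-1.57]); print(q,np.round(r,1).tolist())
for i in (0,1):
  qq,r=fit(obs[i:i+1],[0.5,-0.05,-1.57]); print(qq)
co=[(sc,np.array([[-75,17,34],[75,9,10],[75,-9,10]])*m+[0,0,.012],S([[387,185],[180,122],[182,98]])),
(sd,np.array([[75,9,10],[75,-9,10],[-75,17,34],[-75,-17,34]])*m+[0,0,.012],D([[166,403],[192,403],[196,247],[147,247]]))]
co[0]=(sc,co[0][1][1:],co[0][2][1:])
c,r=fit(co,[0.5,0.07,1.57]);print(c,np.round(r,1).tolist())
for n,cc,px,z in [("vial",sc,S([75,255]),0),("bottle",sc,S([300,285]),.075),("roll",sc,S([52,60]),.028),("vial",sd,D([374,468]),0),("bottle",sd,D([366,222]),.075),("roll",sd,D([172,505]),.028)]:
  print(n,ray(cc,px,z).round(3))
ca=load("wrist0"); R=Ro.from_rotvec([2.49667192e+00,1.90585486e+00,-2.07386084e-03]).as_matrix()
print("tcp px",proj(ca,np.array([[.152,.555,.215],[.152,.555,.1]])))
print("cam in tool",R.T@(-ca["R"].T@ca["t"]-[.152,.555,.215]),(R.T@ca["R"].T).round(3))
E
```

```text
[ 0.48355914 -0.06786665 -1.62668949] [[-1.8, -2.1], [1.8, -1.4], [-2.5, 0.4], [0.9, 0.7], [-0.8, -1.5], [1.6, -2.3], [-0.5, -1.1], [2.0, -1.0], [-0.6, 0.6], [0.3, 0.5]]
[ 0.4838362  -0.0691697  -1.64939628]
[ 0.48460078 -0.06659435 -1.6203226 ]
[0.48994987 0.0501477  1.59364178] [[-1.3, -0.2], [0.4, 0.2], [9.3, 0.2], [-7.0, 0.7], [0.3, -2.5], [-0.5, -1.7]]
vial [0.375 0.157 0.   ]
bottle [0.366 0.006 0.075]
roll [0.494 0.217 0.028]
vial [0.381 0.165 0.   ]
bottle [0.369 0.014 0.075]
roll [0.496 0.222 0.028]
tcp px [[323.59612687 248.02382431]
 [323.56471692 197.52304258]]
cam in tool [-0.00034049 -0.06496781 -0.16863985] [[ 1.     0.001  0.   ]
 [-0.001  0.971  0.238]
 [-0.    -0.238  0.971]]
```

```bash
cat >> h.py <<'E'
def ori(ang,lean=0.0):
    """tool x at world angle ang, pointing down, then leaned about tool x (positive: tips lead toward tool y)"""
    X=np.array([np.cos(ang),np.sin(ang),0]); Z=np.array([0,0,-1.]); Y=np.cross(Z,X)
    R=np.stack([X,Y,Z],1)@Ro.from_euler("x",-lean).as_matrix()
    return Ro.from_matrix(R).as_rotvec()
def snap(bot,n,name):
    c=bot.read_camera(n); cv2.imwrite(f"pics/{name}.png",c["pixels"]); np.savez(name,**c); return c
E
python3 - <<'E'
from workcell import bot
from h import *
print(Ro.from_rotvec(ori(0,.5)).as_matrix().round(2))
for p,a,l in [((.487,.10,.22),-.02,0),((.489,.055,.015),.01,0),((.487,.06,.02),np.pi-.056,0),((.487,.08,.02),np.pi-.056,0),((.487,.08,.02),np.pi-.056,.3),((.487,.08,.02),np.pi-.056,-.3),((.48,.15,.02),-.056,.6),((.48,-.045,.02),-.056,.6)]:
    q=bot.inverse_kinematics(np.array(p),ori(a,l)); print(p,a,l,None if q is None else np.round(q,3))
bot.goto(np.array([.487,.10,.22]),ori(-.02)); bot.set_gripper(0.7)
snap(bot,"wrist","w1"); print(bot.current_clock(),bot.current_opening())
E
```

```text
[[ 1.    0.    0.  ]
 [ 0.   -0.88 -0.48]
 [ 0.    0.48 -0.88]]
(0.487, 0.1, 0.22) -0.02 0 [-0.041 -0.05   1.803 -0.     1.388 -0.021]
(0.489, 0.055, 0.015) 0.01 0 [-0.134  0.21   1.975 -0.     0.957 -0.144]
(0.487, 0.06, 0.02) 3.085592653589793 0 None
(0.487, 0.08, 0.02) 3.085592653589793 0 None
(0.487, 0.08, 0.02) 3.085592653589793 0.3 [-0.283  0.205  2.005  0.343  1.028  2.722]
(0.487, 0.08, 0.02) 3.085592653589793 -0.3 [ 0.11   0.297  1.891 -0.346  1.032 -2.785]
(0.48, 0.15, 0.02) -0.056 0.6 [ 0.391  0.518  1.691 -0.562  1.271  0.71 ]
(0.48, -0.045, 0.02) -0.056 0.6 [ 0.034  0.349  1.931 -0.707  1.048  0.512]
2.8083 0.6996547551037953
```

View pics/w1.png

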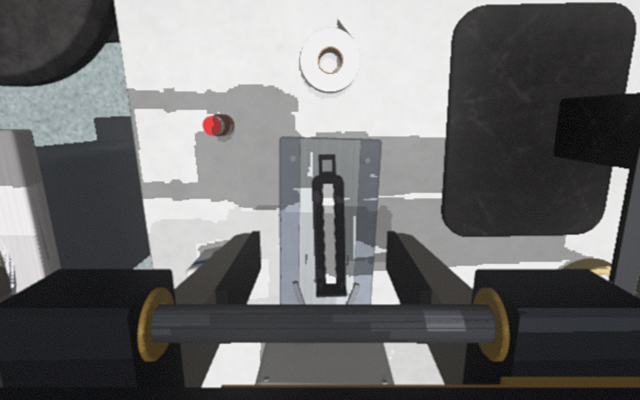

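```bash
python3 - <<'E'
import cv2
a=cv2.imread("pics/w1.png")[130:310,265:395]
cv2.imwrite("pics/w1c.png",cv2.resize(a,None,fx=3.3,fy=3.3,interpolation=cv2.INTER_CUBIC))
E
```

```text
(no output)
```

View pics/w1c.png

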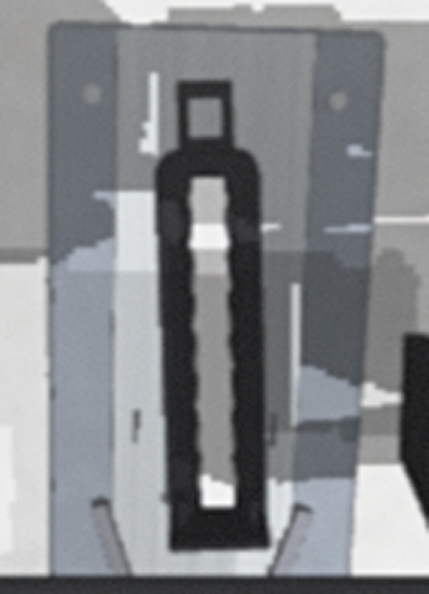

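```bash
python3 - <<'E'
from h import *
m=1e-3
sc,sd,wc=load("scene0"),load("side0"),load("w1")
S=lambda u:crop(u,3.8,(270,150)); D=lambda u:crop(u,3.5,(250,100)); W=lambda u:crop(u,3.3,(265,130))
ro=[(wc,np.array([[-212,-55,12],[-212,55,12],[-47,-34,17],[-47,34,17]])*m,W([[50,25],[383,31],[99,500],[304,508]]))]
q,r=fit(ro,[.484,-.068,-1.63]);print("reader wrist",q.round(4),r.round(1).tolist())
obs=[(sc,np.array([[0,65,125],[100,65,125],[0,-65,125],[100,-65,125]])*m,S([[519,42],[663,92],[455,205],[607,262]])),
(sd,np.array([[0,65,125],[0,-65,125],[-212,55,0],[-212,-55,0]])*m,D([[80,107],[272,107],[80,454],[267,452]]))]
q,r=fit(ro+obs,[.484,-.068,-1.63]);print("all",q.round(4),r.round(1).tolist())
co=[(wc,np.array([[75,9,22],[75,-9,22],[-75,17,46],[-75,-17,46]])*m,W([[179,81],[232,81],[170,550],[269,549]]))]
c,r=fit(co,[.49,.05,1.57]);print("carrier",c.round(4),r.round(1).tolist())
a=c[2]-q[2]; d=c[:2]-q[:2]; u=np.array([np.cos(q[2]),np.sin(q[2])]);print("in reader x,y",d@u,d@[-u[1],u[0]],a-np.pi)
E
```

```text
reader wrist [ 0.488  -0.0669 -1.6153] [[-1.9, -1.0], [1.4, -0.2], [1.8, 1.4], [-1.4, 0.3]]
all [ 0.4852 -0.0669 -1.6252] [[-2.5, -1.4], [0.8, 0.5], [-0.2, 1.2], [-3.4, 0.6], [-2.1, -2.7], [1.5, -2.2], [-2.7, -0.3], [0.7, -0.1], [-1.5, -1.3], [0.9, -2.1], [-1.3, 1.0], [-0.3, 0.8]]
carrier [0.4945 0.0539 1.5817] [[-0.6, -0.1], [0.7, -0.6], [-0.9, 0.7], [0.8, 0.1]]
in reader x,y -0.12105566731006459 0.002727852224808888 0.06535557515848467
```

```bash
python3 - <<'E'
from workcell import bot
from h import *
for l in (-.15,-.2,-.25):
  for p,a in [((.4945,.0539,.12),.011),((.4945,.0539,.0165),.011),((.4925,.056,.15),-1.62-np.pi/2),((.4925,.056,.0165),-1.62-np.pi/2),((.4925,.06,.0165),-1.62-np.pi/2)]:
    q=bot.inverse_kinematics(np.array(p),ori(a,l)); print(l,p,round(a,2),None if q is None else np.round(q,3))
E
```

```text
-0.15 (0.4945, 0.0539, 0.12) 0.01 [-0.233  0.052  1.916  0.155  1.214 -0.301]
-0.15 (0.4945, 0.0539, 0.0165) 0.01 [-0.233  0.221  1.967  0.174  0.997 -0.341]
-0.15 (0.4925, 0.056, 0.15) -3.19 None
-0.15 (0.4925, 0.056, 0.0165) -3.19 None
-0.15 (0.4925, 0.06, 0.0165) -3.19 None
-0.2 (0.4945, 0.0539, 0.12) 0.01 [-0.265  0.057  1.917  0.204  1.23  -0.35 ]
-0.2 (0.4945, 0.0539, 0.0165) 0.01 [-0.265  0.227  1.967  0.227  1.015 -0.403]
-0.2 (0.4925, 0.056, 0.15) -3.19 None
-0.2 (0.4925, 0.056, 0.0165) -3.19 [ 0.     0.26   1.926 -0.241  0.979 -2.955]
-0.2 (0.4925, 0.06, 0.0165) -3.19 [ 0.008  0.263  1.923 -0.241  0.981 -2.947]
-0.25 (0.4945, 0.0539, 0.12) 0.01 [-0.296  0.063  1.918  0.251  1.247 -0.398]
-0.25 (0.4945, 0.0539, 0.0165) 0.01 [-0.296  0.236  1.965  0.278  1.035 -0.461]
-0.25 (0.4925, 0.056, 0.15) -3.19 [ 0.031  0.073  1.843 -0.262  1.256 -2.976]
-0.25 (0.4925, 0.056, 0.0165) -3.19 [ 0.031  0.278  1.913 -0.299  0.992 -2.891]
-0.25 (0.4925, 0.06, 0.0165) -3.19 [ 0.039  0.28   1.91  -0.298  0.995 -2.884]
```

```bash
python3 - <<'E'
from workcell import bot
from h import *
L=-.28; o=ori(.011,L)
bot.goto(np.array([.4945,.0539,.10]),o)
bot.line_to(np.array([.4945,.0539,.018]),max_speed=.08)
print(bot.current_contact_force(),bot.current_ee_pos())
bot.set_gripper(0.0,30); print(bot.current_opening()*92, bot.current_contact_force())
snap(bot,"side","s2")
bot.line_to(np.array([.4945,.0539,.05]),max_speed=.06)
print(bot.current_opening()*92, bot.current_contact_force(),bot.current_clock())
snap(bot,"side","s3");snap(bot,"wrist","w3")
a=[cv2.imread(f"pics/{n}.png")[80:280,220:420] for n in("s2","s3")]
cv2.imwrite("pics/s23.png",cv2.resize(np.hstack(a),None,fx=2,fy=2,interpolation=cv2.INTER_CUBIC))
E
```

```text
[0.01624785 0.67222428 1.58494107] [0.49506442 0.05372369 0.01854334]
33.72116547563415 [-2.52564317  0.22589864  3.57557587]
33.73984018523173 [-0.43332478 -0.46560384 -2.59859854] 5.875
```

View pics/s23.png

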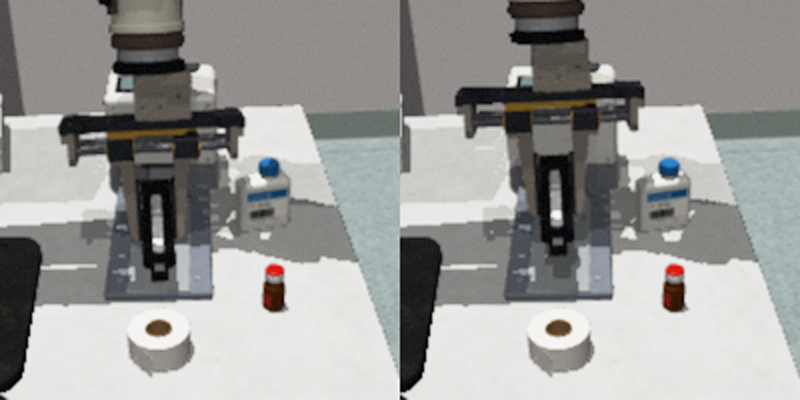

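View pics/w3.png

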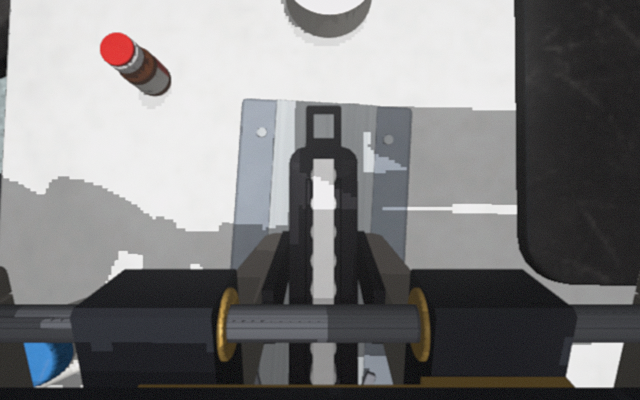

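The carrier is gripped (33.7 mm between the pads) and clear of the track, with the tongue still pointing outward at wrist pixel (323,110). Next I lift higher and turn it.

```bash
python3 - <<'E'
from workcell import bot
from h import *
L=-.28
bot.line_to(np.array([.4945,.0539,.14]),max_speed=.15)
o=ori(-1.62-np.pi/2,L)
print(bot.inverse_kinematics(np.array([.4925,.058,.12]),o))
bot.goto(np.array([.4925,.058,.12]),o)
print(bot.current_opening()*92, bot.current_contact_force(),bot.current_ee_pos(),bot.current_clock())
snap(bot,"side","s4");snap(bot,"scene","c4");snap(bot,"wrist","w4")
a=[cv2.imread("pics/s4.png")[80:280,220:420],cv2.imread("pics/c4.png")[100:300,260:460]]
cv2.imwrite("pics/sc4.png",cv2.resize(np.hstack(a),None,fx=2,fy=2,interpolation=cv2.INTER_CUBIC))
E
```

```text
[ 0.05394715  0.12311563  1.85892846 -0.29883951  1.20456212 -2.92441884]
33.66831995605785 [ 0.16311595 -0.39010972 -2.19971654] [0.49238127 0.0579232  0.11981961] 8.875
```

View pics/sc4.png

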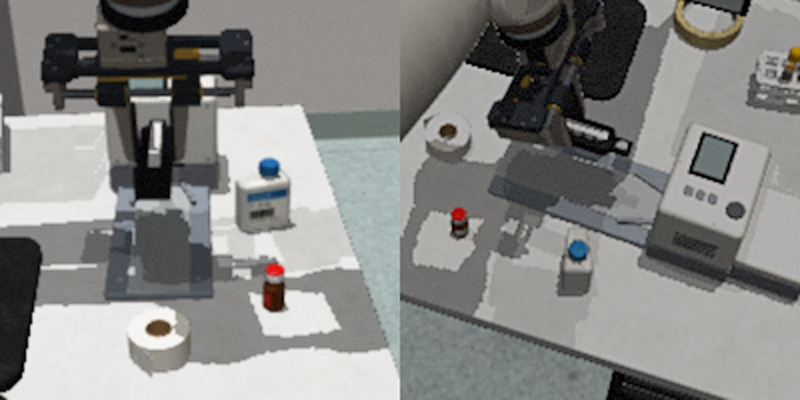

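View pics/w4.png

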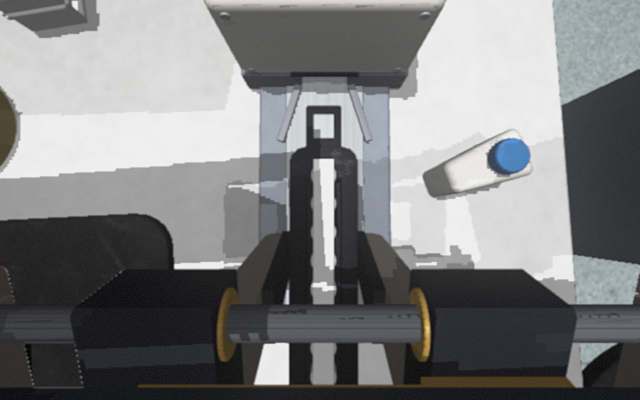

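```bash
python3 - <<'E'
from h import *
m=1e-3; wc=load("w4")
a=cv2.imread("pics/w4.png")
for q in ([.4865,-.067,-1.62],):
  P=np.array([[0,-18.5,17],[0,18.5,17],[-47,-33,17],[-47,33,17],[0,-65,125],[0,65,125],[0,0,12],[-212,0,12],[0,-65,0],[0,65,0],[0,-55,12],[0,55,12]])*m
  p=proj(wc,w(q,P)); print(p.round(1).tolist())
  for u in p: cv2.circle(a,tuple(np.round(u*1).astype(int)),1,(0,0,255),-1)
b=a[0:200,200:450]
cv2.imwrite("pics/w4c.png",cv2.resize(b,None,fx=3,fy=3,interpolation=cv2.INTER_CUBIC))
E
```

```text
[[347.8, 84.0], [302.6, 84.0], [365.8, 141.0], [284.6, 141.0], [453.1, 4.5], [199.4, 4.7], [325.2, 86.3], [325.3, 345.0], [400.2, 91.4], [250.1, 91.5], [391.3, 86.3], [259.1, 86.3]]
```

View pics/w4c.png

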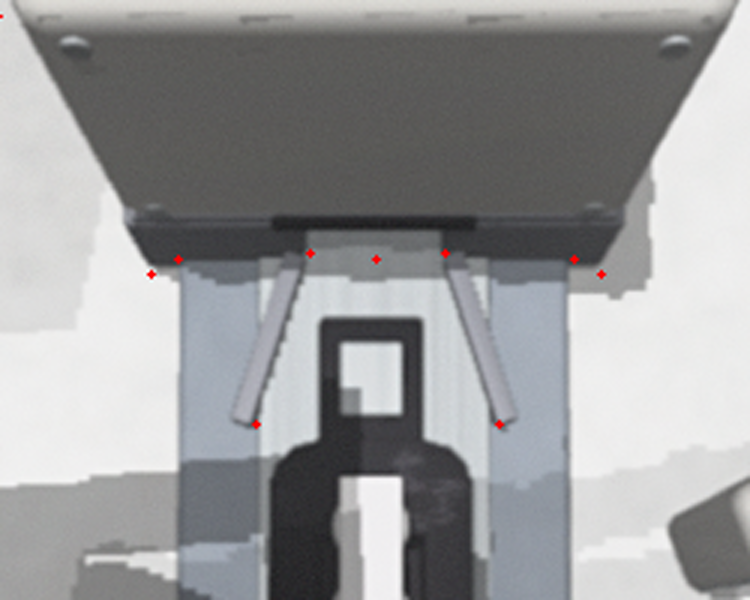

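```bash
python3 - <<'E'
from workcell import bot
from h import *
bot.line_to(np.array([.4934,.058,.03]),max_speed=.1)
f0=bot.current_contact_force()
for z in (.021,.0195,.0185,.0178):
    bot.line_to(np.array([.4934,.058,z]),max_speed=.03)
    f=bot.current_contact_force(); print(z,(f-f0).round(2),bot.current_ee_pos().round(4))
    if f[2]-f0[2]>2.: break
bot.set_gripper(.6); 
p=bot.current_ee_pos()
bot.line_to(p+[0,0.0,.07],max_speed=.12)
snap(bot,"wrist","w5"); print(bot.current_clock())
E
```

```text
0.021 [-0.42  0.87 -0.64] [0.4932 0.058  0.0208]
0.0195 [-0.32 -0.4  -0.82] [0.4934 0.058  0.0195]
0.0185 [ 0.11 -0.58 -0.93] [0.4934 0.058  0.0185]
0.0178 [-1.29  0.56  2.72] [0.4936 0.058  0.0181]
12.5583
```

View pics/w5.png

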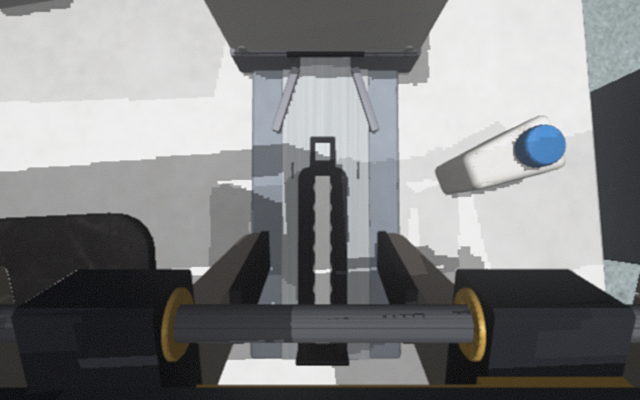

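Wrist picture w5 shows the carrier free on the track and straight, with the tongue at (322,140) pointing at the mouth between the rails at (277,130) and (373,130). Next I put the tool behind it.

```bash
cat >> h.py <<'E'
Q=np.array([.4872,-.067,-1.62]); TH=.6
U=np.array([np.cos(Q[2]),np.sin(Q[2]),0]); PO=ori(Q[2]+np.pi/2,TH); CX=.01*np.cos(TH)
def tcp(face_x,z=.0245,lat=0.):  # TCP for the leading tip edge at reader x=face_x
    V=np.array([-U[1],U[0],0]); p=np.array([Q[0],Q[1],0])+U*(face_x-CX)+V*lat; p[2]=z; return p
E
python3 - <<'E'
from workcell import bot
from h import *
for f in (-.225,-.1,-.01):
    print(tcp(f).round(4), np.round(bot.inverse_kinematics(tcp(f),PO),3))
p=bot.current_ee_pos()
bot.line_to(np.array([p[0],p[1]+.02,.17]),max_speed=.2)
bot.goto(tcp(-.235,.14),PO)
bot.set_gripper(0,20)
snap(bot,"wrist","w6")
bot.line_to(tcp(-.225,.06),max_speed=.12)
snap(bot,"side","s6");snap(bot,"scene","c6")
print(bot.current_clock(),bot.current_contact_force(),bot.current_ee_pos(),bot.current_opening())
a=[cv2.imread("pics/s6.png")[80:280,220:420],cv2.imread("pics/c6.png")[100:300,260:460]]
cv2.imwrite("pics/sc6.png",cv2.resize(np.hstack(a),None,fx=2,fy=2,interpolation=cv2.INTER_CUBIC))
E
```

```text
[0.4987 0.166  0.0245] [ 0.404  0.558  1.619 -0.555  1.301  0.697]
[0.4925 0.0411 0.0245] [ 0.198  0.422  1.818 -0.642  1.155  0.59 ]
[ 0.4881 -0.0488  0.0245] [ 0.026  0.352  1.916 -0.706  1.05   0.492]
17.9417 [-0.71213263  0.27328955  0.1917333 ] [0.49950978 0.16637053 0.0610463 ] 0.006451788936739311
```

View pics/sc6.png

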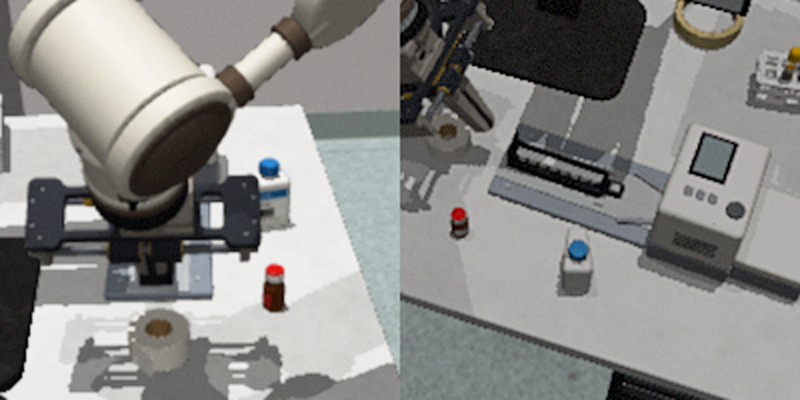

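View pics/w6.png

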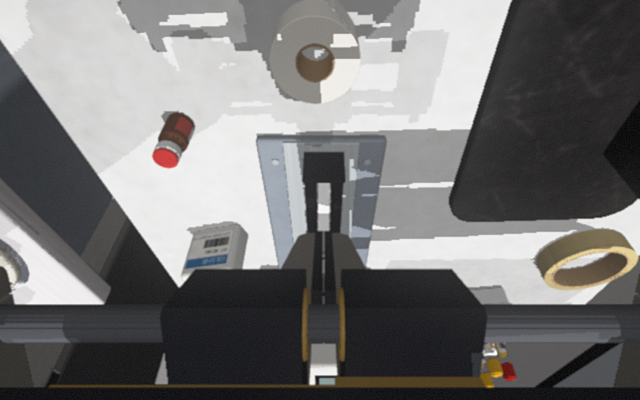

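Fingertips are lined up with the plate, with little room to the roll at side crop (160,330). I'll shift 13 mm nearer the plate before going down, then push in monitored steps.

```bash
python3 - <<'E'
from workcell import bot
from h import *
bot.line_to(tcp(-.212,.06),max_speed=.08)
bot.line_to(tcp(-.212),max_speed=.08)
t=bot.current_clock(); f0=bot.current_contact_force(); print(t,f0.round(2))
for x in (-.195,-.175,-.155,-.14,-.13,-.12,-.11,-.10):
    bot.line_to(tcp(x),max_speed=.05)
    f=bot.current_contact_force()-f0; print(x,(-f@U).round(2),f.round(1),round(bot.current_clock(),2))
    if -f@U>7: break
snap(bot,"side","s7");snap(bot,"scene","c7");snap(bot,"wrist","w7")
a=[cv2.imread("pics/s7.png")[80:280,220:420],cv2.imread("pics/c7.png")[100:300,260:460]]
cv2.imwrite("pics/sc7.png",cv2.resize(np.hstack(a),None,fx=2,fy=2,interpolation=cv2.INTER_CUBIC))
E
```

```text
18.8417 [-0.71  0.47  1.05]
-0.195 -0.39 [ 0.6 -0.4 -1. ] 19.33
-0.175 0.14 [ 1.3  0.1 -0.9] 19.88
-0.155 -0.22 [ 0.2 -0.2 -0.2] 20.43
-0.14 -0.14 [-0.3 -0.1 -0.9] 20.88
-0.13 -0.28 [ 0.7 -0.3 -1.6] 21.23
-0.12 -1.0 [ 0.9 -1.  -0.8] 21.58
-0.11 -0.7 [ 0.9 -0.7 -0.8] 21.93
-0.1 -0.57 [-0.1 -0.6 -1.1] 22.28
```

View pics/sc7.png

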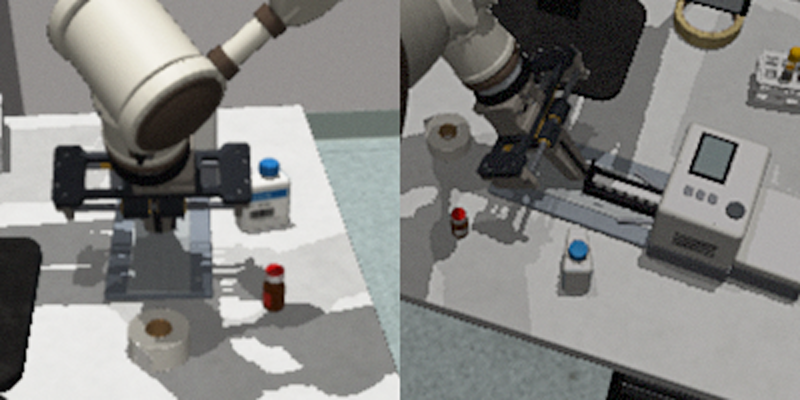

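View pics/w7.png

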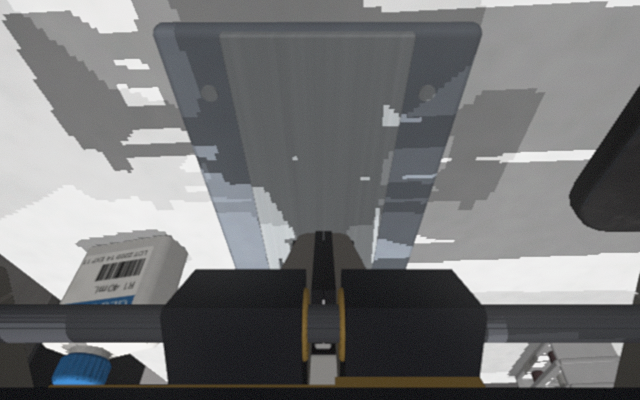

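The carrier is in the lead-in, tongue going into the tunnel, and nothing is touched. The gripper's end passes above the bottle's shoulder and beside its cap, so I'll watch lateral force as I continue.

```bash
python3 - <<'E'
from workcell import bot
from h import *
f0=np.array([-.71,.47,1.05])
xs=[-.092,-.086]+list(np.arange(-.082,-.0375,.004))
for x in xs:
    bot.line_to(tcp(x),max_speed=.03)
    f=bot.current_contact_force()-f0; print(round(x,4),(-f@U).round(2),f.round(1),((bot.current_ee_pos()-tcp(x))@U*1e3).round(2),round(bot.current_clock(),2))
    if -f@U>12: break
snap(bot,"side","s8");snap(bot,"scene","c8")
a=[cv2.imread("pics/s8.png")[80:280,220:420],cv2.imread("pics/c8.png")[100:300,260:460]]
cv2.imwrite("pics/sc8.png",cv2.resize(np.hstack(a),None,fx=2,fy=2,interpolation=cv2.INTER_CUBIC))
E
```

```text
-0.092 -0.64 [ 0.8 -0.7 -1.4] 0.29 22.85
-0.086 -0.09 [ 1.1 -0.1 -0.9] 0.29 23.2
-0.082 -0.01 [ 1.3 -0.1 -1.3] 0.21 23.48
-0.078 1.44 [ 0.2  1.4 -1.1] -0.02 23.77
-0.074 6.27 [1.7 6.2 0. ] -0.88 24.05
-0.07 5.46 [ 1.7  5.4 -0.8] -0.93 24.33
-0.066 4.15 [ 1.7  4.1 -0.1] -0.77 24.62
-0.062 5.89 [ 0.8  5.9 -0. ] -0.74 24.9
-0.058 5.01 [1.6 4.9 0.7] -0.72 25.18
-0.054 5.26 [1.4 5.2 0.9] -0.73 25.47
-0.05 5.71 [0.5 5.7 0.3] -0.73 25.75
-0.046 5.56 [1.  5.5 0.3] -0.67 26.03
-0.042 5.85 [0.7 5.8 0.4] -0.66 26.32
-0.038 5.49 [ 0.6  5.5 -0. ] -0.64 26.6
```

View pics/sc8.png

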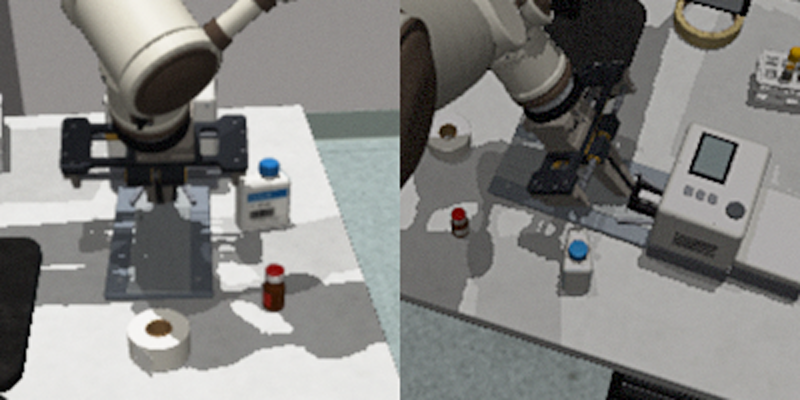

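```bash
python3 - <<'E'
from workcell import bot
from h import *
f0=np.array([-.71,.47,1.05]); x=-.038; hi=0
while x<-.004:
    x+= .003 if x<-.031 else (.0008 if not hi else .0004)
    bot.line_to(tcp(x),max_speed=.01)
    f=bot.current_contact_force()-f0; F=-f@U
    print(round(x,4),F.round(2),f.round(1),((bot.current_ee_pos()-tcp(x))@U*1e3).round(2),round(bot.current_clock(),2))
    if F>9: hi=1
    if F>16: break
    if bot.current_clock()>45: break
E
```

```text
-0.035 8.32 [-0.1  8.3  1.8] -0.91 27.15
-0.032 7.02 [0.2 7.  2.3] -0.9 27.6
-0.029 7.4 [0.9 7.4 2.7] -0.9 28.05
-0.0282 7.57 [-0.2  7.6  1.7] -0.93 28.3
-0.0274 7.99 [0.5 8.  1.7] -0.92 28.55
-0.0266 8.59 [-0.7  8.6  1.6] -0.92 28.8
-0.0258 6.27 [-0.3  6.3  0.7] -0.88 29.05
-0.025 7.47 [-0.7  7.5  1.6] -0.9 29.3
-0.0242 7.63 [-0.7  7.7  1.1] -0.99 29.55
-0.0234 7.93 [-0.3  8.   2.2] -1.01 29.8
-0.0226 7.94 [-0.1  8.   1.3] -1.02 30.05
-0.0218 8.56 [-0.5  8.6  2.3] -1.06 30.3
-0.021 7.49 [-0.8  7.5  2.2] -1.08 30.55
-0.0202 8.79 [-0.5  8.8  2. ] -1.08 30.8
-0.0194 9.89 [-0.7  9.9  2. ] -1.19 31.05
-0.019 10.2 [-0.9 10.3  3.1] -1.5 31.3
-0.0186 12.71 [-1.3 12.8  3.4] -1.79 31.55
-0.0182 14.57 [-2.5 14.7  4.7] -2.11 31.8
-0.0178 17.0 [-2.3 17.1  5.4] -2.42 32.05
```

```bash
python3 - <<'E'
from workcell import bot
from h import *
f0=np.array([-.71,.47,1.05]); 
bot.hold(.4); f=bot.current_contact_force()-f0; p=bot.current_ee_pos(); print((-f@U).round(2),((p[:2]-Q[:2])@U[:2]+CX).round(4))
snap(bot,"side","s9a")
bot.line_to(tcp(-.05),max_speed=.04)
bot.line_to(tcp(-.10,.10),max_speed=.12)
bot.line_to(tcp(-.16,.20),max_speed=.2)
print(bot.current_contact_force().round(1),bot.current_clock())
snap(bot,"side","s9");snap(bot,"scene","c9");snap(bot,"wrist","w9")
a=[cv2.imread("pics/s9a.png")[100:230,240:400],cv2.imread("pics/s9.png")[100:230,240:400],cv2.imread("pics/c9.png")[130:260,320:480]]
cv2.imwrite("pics/sc9.png",cv2.resize(np.hstack(a),None,fx=1.66,fy=1.66,interpolation=cv2.INTER_CUBIC))
cv2.imwrite("pics/c9c.png",cv2.resize(cv2.imread("pics/c9.png")[150:250,270:480],None,fx=3.8,fy=3.8,interpolation=cv2.INTER_CUBIC))
E
```

```text
16.17 -0.0202
[-0.2 -0.3 -0.2] 35.1
```

View pics/sc9.png

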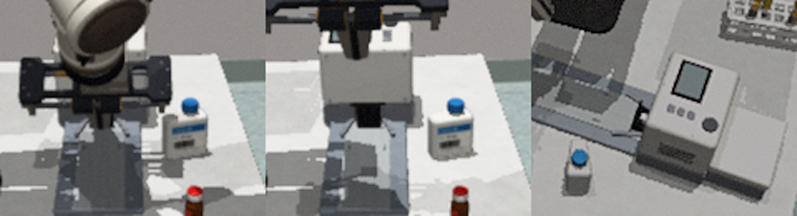

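View pics/c9c.png

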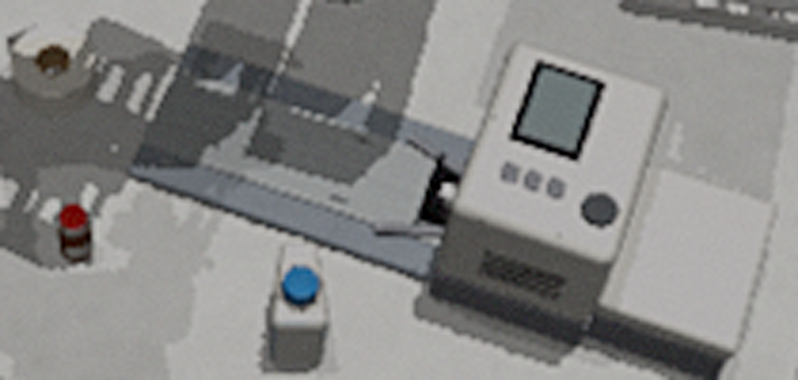

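View pics/w9.png

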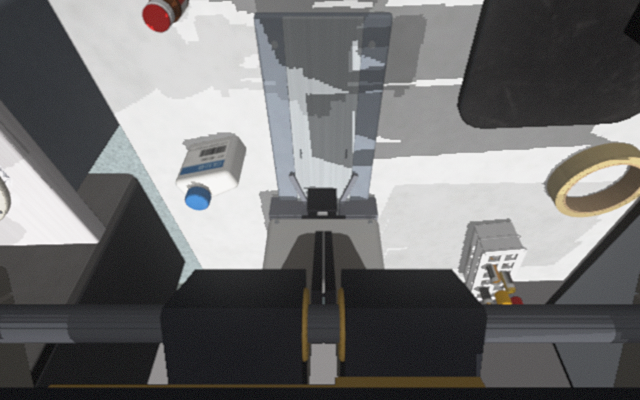

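```bash
python3 - <<'E'
from workcell import bot
print(bot.current_clock(), bot.current_contact_force().round(1)); bot.job_done(); print("done")
E
```

```text
35.25 [-0.6 -0.6 -0.4]
the job is handed in; nothing more can be done
done
```

The carrier has been turned end for end and pushed fully home, and the job was handed in at about 35 s on the robot's clock. I gripped it across the middle with the tool tilted, because the half turn was otherwise out of the last joint's range. I set it back on the track tongue first, let go, then pushed the thumb plate from behind with closed fingers and the tool leaned back.

**Force:** The bump at the spring shoe came at about 6 N, where expected. The drag then ran at about 5 to 9 N. The hard rise to 16–17 N came with the carrier stalled and the thumb plate about 20 mm outside the mouth, inside the expected 10 to 26 mm. That puts the stop about 130 mm deep.

**Last pictures:** The plate stays upright at the mouth after the tool withdrew. In the scene view the bottle, vial, label roll and reader are at the same pixels as at the start. The tool was clear and read no outside force.

**Not confirmed directly:** The home switch cannot be seen or read, so "fully home" rests on the force rise and the plate's position. No check failed. The reader pose fits differed by a few millimetres between cameras, and the wrist view settled it to about 1 mm.

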